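# Tip the turned pins into the V-trough

## Robot

A 7-joint arm with a two-finger parallel gripper is mounted at the origin on the work surface. World frame = base frame: x ahead of the robot, y to its left, z up, the work surface at z = 0. Lengths are in m, angles in rad, forces in N, time in s.
With the tool pointing down it reaches from about 0.425 to 1.025 m from the base axis. Payload 3.6 kg.
Tool frame: the origin (TCP) lies between the finger pads; the fingertips stand 25 mm ahead of it and the grasp point (between the pads) lies 6 mm ahead of it; z points along the fingers, y is the line along which they close (so a half turn about z gives the same grasp; the last joint's range is limited). The gripper opens to 85 mm and grips with 20 to 120 N. Pads are 22 mm wide; open, the fingers measure 114 mm over their backs; the gripper's body (76 mm by 85 mm) begins 54 mm behind the grasp point. The pads swing forward as they close: fully open they stand 13 mm farther back than shut.
Start: joints at [-1.442, 0.591, 0.048, 1.609, -0.033, 0.943, -0.034], TCP at [0.159, 0.707, 0.256] pointing down, gripper open.
Joint ranges: [-2.69, 2.69], [-0.47, 2.24], [-1.27, 1.36], [0.19, 2.51], [-1.53, 4.68], [0.08, 2.07], [-3.09, 3.09]. Speed limits (rad/s): [2.57, 2.57, 3.14, 3.14, 3.14, 3.14, 3.14].

## Interface

Orientations are given as a 3x3 rotation matrix whose columns are the frame's x, y, z axes.
In Python, from station import monitor, vision, arm gives the robot as it stands. The module is installed in compiled form; this text tells all that it offers.
- The arm moves only by the tool move_arm, never from a script. Its argument "deltas" is a list that holds one entry, the list of rows, each a list of 7 numbers: the shift along the world's x, y, z each as a share of 0.25 m, from -1 to 1, then the turn, a rotation vector about the world's x, y, z each as a share of pi rad, from -1 to 1, then the finger opening in mm, from 0 to 85.4. In form: [[[dx, dy, dz, ax, ay, az, hand], ...]]. A call has 1 to 8 rows; each row is the pose to reach, as a shift and turn from the pose commanded when the call began, turning the shorter way round; what a row does not reach only later rows make up. A row lasts 1/12 s, in which the tool goes at most 41.7 mm and 7.16 degrees, less where a joint would pass 70% of its speed; a pose out of reach is approached as far as the arm can. A call with a number of a shift or a turn outside -1 to 1 is refused whole. A call with a gripper value outside its range is refused whole. The fingers move at their own pace and stop on an object; "grip_force" is the grip in N (left out, the last holds). Time passes only in rows, so rows that repeat a pose let the fingers close. It gives the time, the measured TCP pose, the force, the opening and the grip force at its end, in the units of the state.
- monitor.observe(): the state, without advancing time (a new reading comes with each control period).
- vision.snapshot(name): name is "scene" or "top"; returns (picture, depth): 384x512x3 uint8, red, green, blue; 384x512 float32, m along the optical axis (not along the pixel's ray), 0 where there is no reading.
- vision.calibration(name): a dict with "fovy" (degrees; the focal length in pixels is half the picture's height over the tangent of half this angle, whatever the lens; pixels are square), "cx", "cy" (the principal point, pixels), "extrinsics" (4x4, takes a point from world to camera coordinates). Camera axes: x right, y up, looking along -z (the intrinsics and any distortion apply to the point x, -y, -z); pixel columns grow to the right and rows downward; lengths in m; the calibration is good to about 2 mm. A picture is of the moment at which its call begins. calibration takes no time and is no camera call.
- arm.hand_in(): hands the job in; it is judged then, once.
The state is a dict: "t": time; "q": joint angles; "qvel": joint speeds; "joint_efforts": joint torques, N m; "tcp_pos": TCP position; "tool_rot": TCP orientation; "wrist_force": force on the tool from outside, world axes, zero at the start; "ft_torque": the same for the moment, N m; "width": finger opening in m; "finger_force": force on a finger pad.
Only numpy, scipy, OpenCV 4.12 (cv2) and the standard library are available. Lean on these libraries where they do the work, as an engineer would, in place of code of your own. Each camera call takes 0.05 s, during which the arm holds its last target. There are 200 camera calls.

## Task

Two small hinged trays stand along the far side of the steel V-trough: one holds two round grey pins, the other two square grey bars. Lift the handle of the tray with the round pins so that it tips and both pins drop into the trough and lie in line along its fold, then lower that tray back flat and let go. Leave the tray of square bars alone.

Things in the scene. Friction and masses are not known exactly. Their poses are not given: they have to be found in the camera images.
- trough: Fixed V-trough of bare steel angle, 400 mm long, both faces at 45 degrees. Origin on the bench below the middle of the fold; y runs along the fold, x points across to the side where the two tip trays are hinged (away from the robot). Inside of the fold 30 mm above the bench, tray-side rim 72, robot-side rim 83. A pin lying in the fold has its centre 44 mm above the bench.
- pin_tray_handle (a point): Middle of the handle bar of the tip tray holding the round pins: round steel bar 10 mm thick, 74 mm clear between its arms, parallel to the trough's y. Tray flat: 128 mm above the bench, 158 mm from the fold along the trough's +x, 32 mm beyond the tray's back wall and 22 mm above its top edge, free to pinch from above. Stands at the left or right half of the trough.
- pin_tray (a joint): Tip angle of that tray, rad: 0 flat, up to 1.15. Hinge line parallel to the trough's y, 38 mm from the fold along its +x, 78 mm above the bench: the handle bar moves up and back over the trough on an arc of radius 130 mm. Tray 165 mm wide, 88 mm deep, two bays 62 mm wide, floor 81 mm above the bench; a 2 mm lip holds the pins up to about 0.7, 0.95 empties it. Lifts with about 2 N, falls flat if let go.
- bar_tray_handle (a point): The same point on the other tip tray, identical but holding two square bars (20 x 20 x 52 mm, same grey plastic). The two handles are 200 mm apart along the trough. This tray is to be left flat.
- pin_a: Loose round pin of grey plastic, 20 mm diameter, 52 mm long, about 23 g. Origin at its centre, y along its axis. Starts lying in one bay of its tray, roughly parallel to the trough, and rolls freely.
- pin_b: The second pin, identical to the first, in the other bay of the same tray.
Things that resemble listed ones, but are neither listed nor needed, are in the scene too. What is shaped like the pin_b but pink is not meant.

How it is judged:
On the way:
1. the tray of round pins is tipped up by its handle (tip angle over 0.5 rad) (value of joint pin_tray above 0.5 rad).
At the end, for the whole second after the job is handed in: Both round pins lie at rest in the fold of the trough (centre within 12 mm sideways of the fold, 35 to 56 mm above the bench, axis within 12 degrees of the fold, within 210 mm of its middle), and both trays are flat (pin tray under 0.12 rad, the other handle bar below 142 mm) (x of pin_a in the frame of trough between -0.012 and 0.012 m and z of pin_a in the frame of trough between 0.035 and 0.056 m and y of pin_a in the frame of trough between -0.21 and 0.21 m and angle between the y axis of each of pin_a, pin_b and the y axis of trough, either way round below 0.21 rad and linear speed of each of pin_a, pin_b below 0.05 m/s and x of pin_b in the frame of trough between -0.012 and 0.012 m and z of pin_b in the frame of trough between 0.035 and 0.056 m and y of pin_b in the frame of trough between -0.21 and 0.21 m and value of joint pin_tray below 0.12 rad and height (world z) of bar_tray_handle below 0.142 m); the robot touches nothing.
It fails at once if the tray of square bars is lifted (its handle bar rises above 150 mm) (height (world z) of bar_tray_handle above 0.15 m).
It also fails if it takes over 38 s, if anything falls off the work surface, if the arm or the gripper's body presses on something with over 40 N, if the wrist force passes 120 N, or if a joint passes its speed limit or range.

## Working session

There is one attempt and no reset: what is moved stays moved. The work goes in short steps, Python scripts to look and compute and a tool call to move; the robot and the scene stay as the last step left them, time stands still between calls to the robot, and variables do not carry over. Pictures are saved under pics/ and viewed, at most 10 in all, crops included, and the job is handed in when it is done.

Besides the shell and the picture viewer there is one more tool, called after "Emit:" as name(argument=value, ...), one argument or row to a line, values as JSON. move_arm: Moves the arm, as the interface text tells. Its arguments: {"type":"object","properties":{"deltas":{"type":"array"},"grip_force":{"type":"number"}},"required":["deltas"]}

```bash
mkdir -p pics; cat > h.py <<'E'
import numpy as np, cv2
from station import monitor, vision, arm
def cam(n):
    c=vision.calibration(n); f=192/np.tan(np.radians(c["fovy"])/2); return c,f,np.array(c["extrinsics"])
def cloud(n,d):
    c,f,E=cam(n); v,u=np.mgrid[0:384,0:512]
    P=np.stack([(u-c["cx"])/f*d,-(v-c["cy"])/f*d,-d],-1)
    return (P-E[:3,3])@E[:3,:3]
def snap(n,name):
    p,d=vision.snapshot(n); cv2.imwrite(f"pics/{name}.png",p[...,::-1]); np.savez(f"pics/{name}.npz",p=p,d=d,X=cloud(n,d)); return p,d
E
python3 - <<'E'
from h import *
for n in("scene","top"):
    p,d=snap(n,n+"1"); c=vision.calibration(n); print({k:c[k] for k in c})
s=monitor.observe(); print(s["t"],s["tcp_pos"],s["tool_rot"],s["width"],s["wrist_force"])
E
```

```text
{'fovy': 47.08510629268963, 'cx': 255.3545754148465, 'cy': 186.68956720254252, 'extrinsics': array([[ 0.04344151,  0.99896699, -0.01333387,  0.04914818],
       [-0.73844629,  0.04109615,  0.67305883,  0.35807531],
       [ 0.67291152, -0.01939235,  0.73946874, -1.27030101],
       [ 0.        ,  0.        ,  0.        ,  1.        ]])}
{'fovy': 44.25365852489441, 'cx': 249.050429548516, 'cy': 186.03996281343734, 'extrinsics': array([[ 5.36649453e-02, -9.98558488e-01,  1.00992871e-03,
        -9.93380039e-02],
       [ 9.78383367e-01,  5.27829123e-02,  1.99949870e-01,
        -5.93345728e-01],
       [-1.99714947e-01, -9.74220139e-03,  9.79805608e-01,
        -1.04628106e+00],
       [ 0.00000000e+00,  0.00000000e+00,  0.00000000e+00,
         1.00000000e+00]])}
0.1 [0.15928943 0.70656902 0.2552789 ] [[-9.75528283e-01  2.19873714e-01 -3.46015527e-04]
 [ 2.19873968e-01  9.75526353e-01 -1.94218467e-03]
 [-8.94880908e-05 -1.97073588e-03 -9.99998054e-01]] 0.08566680411252893 [-0.12815883 -0.34816626  0.27132709]
```

View pics/top1.png

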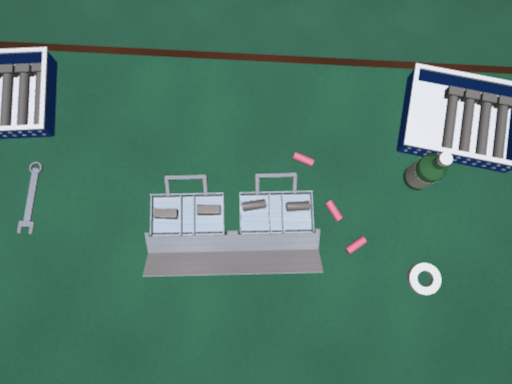

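View pics/scene1.png

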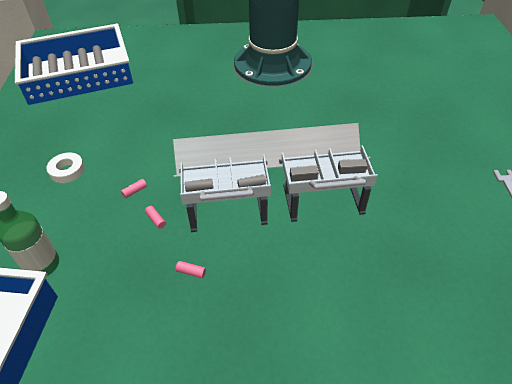

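```bash
python3 - <<'E'
from h import *
S=np.load("pics/scene1.npz");T=np.load("pics/top1.npz")
a=cv2.resize(S["p"][130:220,165:385],None,fx=3.6,fy=3.6,interpolation=cv2.INTER_CUBIC)
b=cv2.resize(T["p"][165:245,135:330],None,fx=3.6,fy=3.6,interpolation=cv2.INTER_CUBIC)
w=max(a.shape[1],b.shape[1]); pad=lambda i:np.pad(i,((0,0),(0,w-i.shape[1]),(0,0)))
cv2.imwrite("pics/crop1.png",np.vstack([pad(a),pad(b)])[...,::-1][:600])
X=T["X"]
# handle bars: cast rays onto z=0.128 plus depth
c,f,E=cam("top"); C=-E[:3,:3].T@E[:3,3]
def ray(u,v,z):
    r=E[:3,:3].T@np.array([(u-c["cx"])/f,-(v-c["cy"])/f,-1]); return C+r*(z-C[2])/r[2]
for u,v in[(166,178),(206,177),(257,176),(295,175)]: print(ray(u,v,.128),X[v,u])
for u,v in[(146,276),(321,272)]: print("front rim",ray(u,v,.083),X[v-2,u])
for n,box in(("barL",(150,200,178,226)),("barL2",(196,200,222,226)),("R1",(242,196,267,226)),("R2",(286,196,311,226))):
    x0,y0,x1,y1=box; P=X[y0:y1,x0:x1].reshape(-1,3); print(n,np.percentile(P[:,2],[50,90,95,99]))
E
```

```text
[0.59215777 0.11569436 0.128     ] [0.59166637 0.11525204 0.13031906]
[0.59915788 0.02787379 0.128     ] [0.59913123 0.02786109 0.1281218 ]
[ 0.60747265 -0.08426163  0.128     ] [ 0.6065749  -0.08423752  0.13195532]
[ 0.61425037 -0.16787339  0.128     ] [ 0.61326892 -0.16750206  0.1322006 ]
front rim [0.37857124 0.14867714 0.083     ] [0.38291266 0.1497971  0.07974005]
front rim [ 0.40799428 -0.23679453  0.083     ] [ 0.41257746 -0.23770812  0.07621295]
barL [0.0822613  0.10123435 0.10212283 0.10431116]
barL2 [0.0818944  0.10122253 0.10236458 0.10439308]
R1 [0.08115275 0.09989557 0.10110346 0.10364883]
R2 [0.08143831 0.09956473 0.10068624 0.10302229]
```

View pics/crop1.png

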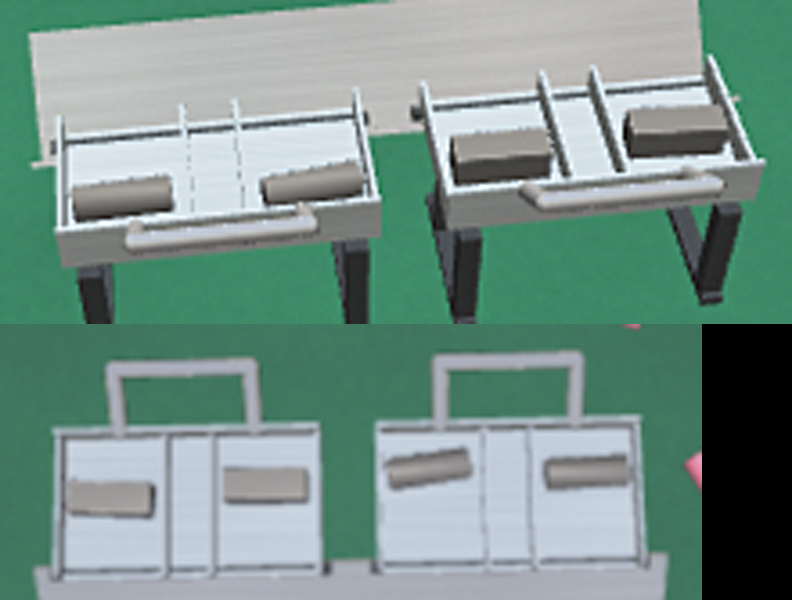

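The round pins are in the tray at −y: top image pixels (254,205) and (298,206), scene pixels (199,185) and (251,182). Candidates I rejected are the square bars at top (165,213) and (208,210), which have flat tops and sharp edges in the crop, and the pink pins at top (303,159), (334,210) and (356,245). The pin tray handle is at about (0.611, −0.126, 0.128), with a trough yaw of about 0.077 rad.

Emit:
move_arm(
  deltas=[
    [[0.226, -0.417, 0, 0, 0, -0.05, 60], [0.452, -0.833, 0, 0, 0, -0.1, 40], [0.452, -0.833, 0, 0, 0, -0.1, 36], [0.452, -0.833, 0, 0, 0, -0.1, 36], [0.452, -0.833, 0, 0, 0, -0.1, 36], [0.452, -0.833, 0, 0, 0, -0.1, 36], [0.452, -0.833, 0, 0, 0, -0.1, 36]],
  ],
  grip_force=25,
)

```text
t: 0.68
tcp_pos: [0.2769, 0.4909, 0.2558]
tool_rot: [[-0.855, 0.519, 0.001], [0.519, 0.855, -0.007], [-0.004, -0.005, -1.0]]
wrist_force: [0.9, 0.6, -0.1]
width: 0.0363
finger_force: 0.0
```

Emit:
move_arm(
  deltas=[
    [[0.452, -0.833, 0, 0, 0, -0.1, 36], [0.452, -0.833, 0, 0, 0, -0.1, 36], [0.452, -0.833, 0, 0, 0, -0.1, 36], [0.452, -0.833, 0, 0, 0, -0.1, 36], [0.452, -0.833, 0, 0, 0, -0.1, 36], [0.452, -0.833, 0, 0, 0, -0.1, 36], [0.452, -0.833, 0, 0, 0, -0.1, 36]],
  ],
)

```text
t: 1.27
tcp_pos: [0.3882, 0.2843, 0.2563]
tool_rot: [[-0.652, 0.758, 0.001], [0.758, 0.652, -0.003], [-0.003, -0.002, -1.0]]
wrist_force: [-0.2, -0.5, -0.7]
width: 0.0356
finger_force: 0.0
```

Emit:
move_arm(
  deltas=[
    [[0.452, -0.833, 0, 0, 0, -0.1, 36], [0.452, -0.833, 0, 0, 0, -0.1, 36], [0.452, -0.833, 0, 0, 0, -0.1, 36], [0.452, -0.833, 0, 0, 0, -0.1, 36], [0.452, -0.833, 0, 0, 0, -0.1, 36], [0.452, -0.833, 0, 0, 0, -0.1, 36], [0.452, -0.833, 0, 0, 0, -0.1, 36]],
  ],
)

```text
t: 1.85
tcp_pos: [0.5018, 0.0765, 0.2569]
tool_rot: [[-0.387, 0.922, 0.004], [0.922, 0.387, -0.003], [-0.004, 0.002, -1.0]]
wrist_force: [0.4, 0.2, 0.7]
width: 0.0359
finger_force: 0.0
```

Emit:
move_arm(
  deltas=[
    [[0.436, -0.81, 0, 0, 0, -0.102, 36], [0.436, -0.81, 0, 0, 0, -0.102, 36], [0.436, -0.81, 0, 0, 0, -0.102, 36], [0.436, -0.81, 0, 0, 0, -0.102, 36], [0.436, -0.81, 0, 0, 0, -0.102, 36], [0.436, -0.81, 0, 0, 0, -0.102, 36], [0.436, -0.81, 0, 0, 0, -0.102, 36], [0.436, -0.81, -0.16, 0, 0, -0.102, 36]],
  ],
)

```text
t: 2.52
tcp_pos: [0.6139, -0.1225, 0.2223]
tool_rot: [[-0.084, 0.996, 0.016], [0.996, 0.084, -0.003], [-0.004, 0.015, -1.0]]
wrist_force: [2.0, -1.4, 0.7]
width: 0.0362
finger_force: 0.0
```

```bash
python3 - <<'E'
from h import *
p,d=snap("scene","s2"); 
cv2.imwrite("pics/s2c.png",cv2.resize(p[90:240,150:400],None,fx=3,fy=3)[...,::-1])
s=monitor.observe(); print(s["t"],s["tcp_pos"],s["tool_rot"],s["q"])
# scene-view ray of handle ends (scene1) at z=.128
c,f,E=cam("scene"); C=-E[:3,:3].T@E[:3,3]
for u,v in[(203,195.5),(251,191.5)]:
    r=E[:3,:3].T@np.array([(u-c["cx"])/f,-(v-c["cy"])/f,-1]); print(C+r*(.128-C[2])/r[2])
E
```

```text
2.5667 [ 0.60635211 -0.11837288  0.21078574] [[-8.65987150e-02  9.96231909e-01 -4.75876627e-03]
 [ 9.96242435e-01  8.66038564e-02  8.84774198e-04]
 [ 1.29356780e-03 -4.66426458e-03 -9.99988286e-01]] [-0.19583511  0.55064754  0.45285078  1.9071994  -0.33724176  0.76381464
  0.53310453]
[ 0.61298903 -0.16452935  0.128     ]
[ 0.60833776 -0.08150933  0.128     ]
```

View pics/s2c.png

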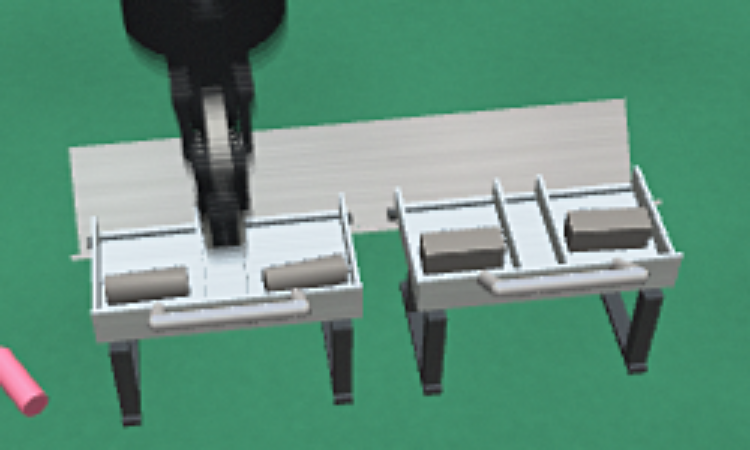

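Emit:
move_arm(
  deltas=[
    [[0, 0, 0, 0, 0, 0, 36], [0, 0, 0, 0, 0, 0, 36], [0, 0, 0, 0, 0, 0, 36], [0, 0, 0, 0, 0, 0, 36]],
  ],
)

```text
t: 2.9
tcp_pos: [0.6084, -0.1193, 0.2178]
tool_rot: [[-0.087, 0.996, 0.002], [0.996, 0.087, -0.0], [-0.0, 0.002, -1.0]]
wrist_force: [-0.5, 1.0, 0.5]
width: 0.036
finger_force: 0.0
```

Emit:
move_arm(
  deltas=[
    [[0.01, -0.02, -0.1, 0, 0, 0, 36], [0.01, -0.02, -0.2, 0, 0, 0, 36], [0.01, -0.02, -0.28, 0, 0, 0, 36], [0.01, -0.02, -0.32, 0, 0, 0, 36], [0.01, -0.02, -0.32, 0, 0, 0, 36], [0.01, -0.02, -0.32, 0, 0, 0, 36]],
  ],
)

```text
t: 3.4
tcp_pos: [0.6104, -0.125, 0.137]
tool_rot: [[-0.086, 0.996, 0.001], [0.996, 0.086, -0.0], [-0.0, 0.001, -1.0]]
wrist_force: [0.0, 0.4, -0.1]
width: 0.036
finger_force: 0.0
```

```bash
python3 - <<'E'
from h import *
p,d=snap("scene","s3"); 
q,d=snap("top","t3")
a=cv2.resize(p[130:225,165:365],None,fx=3,fy=3);b=cv2.resize(q[150:250,135:335],None,fx=3,fy=3)
cv2.imwrite("pics/s3c.png",np.vstack([a,b])[...,::-1])
s=monitor.observe(); print(s["t"],s["tcp_pos"],s["wrist_force"])
E
```

```text
3.5 [ 0.61115121 -0.12535406  0.13790513] [0.72527264 1.27927664 0.2009647 ]
```

View pics/s3c.png

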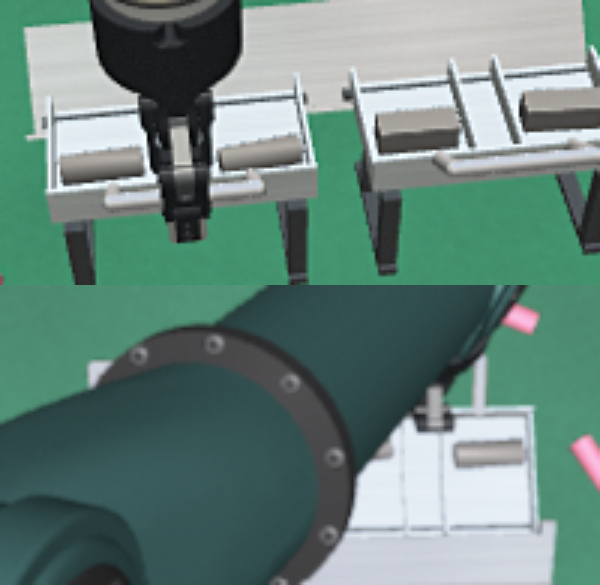

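The near finger is in front of the bar at about (188,225) in the crop, and the bar spans it between the arms, so the fingers straddle the bar. Closing.

Emit:
move_arm(
  deltas=[
    [[0, 0, 0, 0, 0, 0, 5], [0, 0, 0, 0, 0, 0, 5], [0, 0, 0, 0, 0, 0, 5], [0, 0, 0, 0, 0, 0, 5], [0, 0, 0, 0, 0, 0, 5], [0, 0, 0, 0, 0, 0, 5]],
  ],
  grip_force=25,
)

```text
t: 4.0
tcp_pos: [0.6124, -0.1251, 0.1376]
tool_rot: [[-0.086, 0.996, 0.005], [0.996, 0.086, -0.001], [-0.001, 0.005, -1.0]]
wrist_force: [5.2, 1.1, 4.7]
width: 0.0091
finger_force: 24.8
```

Emit:
move_arm(
  deltas=[
    [[-0.006, 0, 0.02, 0, 0, 0, 5], [-0.022, -0.002, 0.047, 0, 0, 0, 5], [-0.049, -0.004, 0.091, 0, 0, 0, 5], [-0.08, -0.006, 0.133, 0, 0, 0, 5], [-0.115, -0.009, 0.171, 0, 0, 0, 5], [-0.154, -0.012, 0.206, 0, 0, 0, 5], [-0.154, -0.012, 0.206, 0, 0, 0, 5], [-0.154, -0.012, 0.206, 0, 0, 0, 5]],
  ],
  grip_force=20,
)

```text
t: 4.67
tcp_pos: [0.5751, -0.1279, 0.1901]
tool_rot: [[-0.086, 0.996, 0.009], [0.996, 0.086, -0.001], [-0.001, 0.009, -1.0]]
wrist_force: [6.2, 1.5, 5.3]
width: 0.0094
finger_force: 23.9
```

Emit:
move_arm(
  deltas=[
    [[-0.042, -0.003, 0.03, 0, 0, 0, 5], [-0.087, -0.007, 0.056, 0, 0, 0, 5], [-0.111, -0.009, 0.067, 0, 0, 0, 5], [-0.134, -0.01, 0.078, 0, 0, 0, 5], [-0.159, -0.012, 0.086, 0, 0, 0, 5], [-0.184, -0.014, 0.094, 0, 0, 0, 5], [-0.209, -0.016, 0.1, 0, 0, 0, 5], [-0.234, -0.018, 0.106, 0, 0, 0, 5]],
  ],
)

```text
t: 5.33
tcp_pos: [0.5166, -0.1325, 0.2168]
tool_rot: [[-0.086, 0.996, 0.008], [0.996, 0.086, -0.0], [-0.001, 0.008, -1.0]]
wrist_force: [3.4, 2.6, 11.7]
width: 0.0091
finger_force: 24.7
```

Emit:
move_arm(
  deltas=[
    [[0, 0, 0, 0, 0, 0, 5], [0, 0, 0, 0, 0, 0, 5], [0, 0, 0, 0, 0, 0, 5], [0, 0, 0, 0, 0, 0, 5], [0, 0, 0, 0, 0, 0, 5], [0, 0, 0, 0, 0, 0, 5]],
  ],
)

```text
t: 5.83
tcp_pos: [0.5159, -0.1325, 0.2167]
tool_rot: [[-0.086, 0.996, 0.006], [0.996, 0.086, 0.0], [-0.0, 0.006, -1.0]]
wrist_force: [2.9, 2.5, 13.9]
width: 0.0091
finger_force: 25.0
```

```bash
python3 - <<'E'
from h import *
p,d=snap("scene","s4"); 
q,d=snap("top","t4")
a=cv2.resize(p[110:225,155:365],None,fx=3,fy=3)[:300];b=cv2.resize(q[180:280,135:345],None,fx=3,fy=3)
cv2.imwrite("pics/s4c.png",np.vstack([a,b])[...,::-1])
s=monitor.observe(); print(s["t"],s["tcp_pos"],s["wrist_force"])
E
```

```text
5.9333 [ 0.51600955 -0.13250068  0.2167018 ] [ 3.08775636  3.152307   13.15970092]
```

View pics/s4c.png

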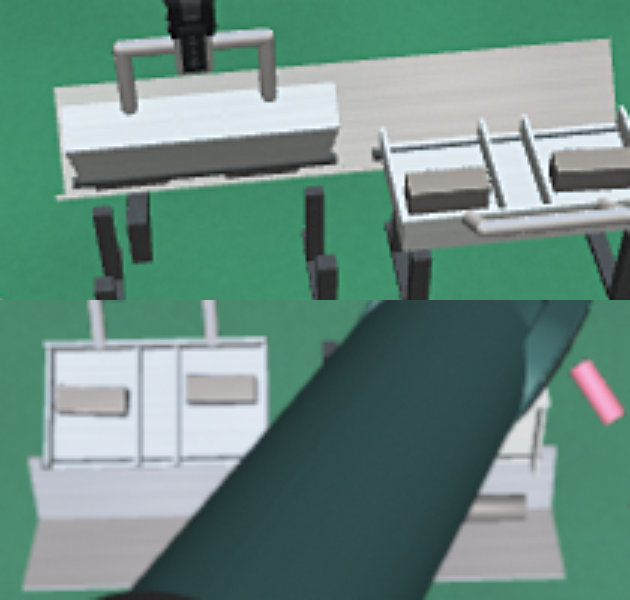

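Emit:
move_arm(
  deltas=[
    [[-0.013, -0.001, 0.005, 0, 0, 0, 5], [-0.026, -0.002, 0.008, 0, 0, 0, 5], [-0.026, -0.002, 0.008, 0, 0, 0, 5], [-0.026, -0.002, 0.008, 0, 0, 0, 5], [-0.026, -0.002, 0.008, 0, 0, 0, 5], [-0.026, -0.002, 0.008, 0, 0, 0, 5], [0, 0, 0.004, 0, 0, 0, 5], [0, 0, 0, 0, 0, 0, 5]],
  ],
)

```text
t: 6.6
tcp_pos: [0.5157, -0.1326, 0.2164]
tool_rot: [[-0.086, 0.996, 0.005], [0.996, 0.086, 0.0], [-0.0, 0.005, -1.0]]
wrist_force: [2.8, 2.6, 14.0]
width: 0.0093
finger_force: 24.9
```

Emit:
move_arm(
  deltas=[
    [[0.05, 0.004, -0.01, 0, 0, 0, 5], [0.1, 0.008, -0.028, 0, 0, 0, 5], [0.147, 0.011, -0.05, 0, 0, 0, 5], [0.192, 0.015, -0.076, 0, 0, 0, 5], [0.234, 0.018, -0.106, 0, 0, 0, 5], [0.273, 0.021, -0.141, 0, 0, 0, 5], [0.308, 0.024, -0.179, 0, 0, 0, 5], [0.308, 0.024, -0.179, 0, 0, 0, 5]],
  ],
)

```text
t: 7.27
tcp_pos: [0.5926, -0.1266, 0.1683]
tool_rot: [[-0.087, 0.996, 0.003], [0.996, 0.087, -0.002], [-0.002, 0.002, -1.0]]
wrist_force: [5.2, 0.2, 3.9]
width: 0.009
finger_force: 25.9
```

Emit:
move_arm(
  deltas=[
    [[0.031, 0.002, -0.042, 0, 0, 0, 5], [0.058, 0.004, -0.086, 0, 0, 0, 5], [0.072, 0.005, -0.113, 0, 0, 0, 5], [0.08, 0.006, -0.133, 0, 0, 0, 5], [0.08, 0.006, -0.133, 0, 0, 0, 5], [0.08, 0.006, -0.133, 0, 0, 0, 5]],
  ],
)

```text
t: 7.77
tcp_pos: [0.6119, -0.1252, 0.1354]
tool_rot: [[-0.086, 0.996, 0.003], [0.996, 0.086, -0.001], [-0.001, 0.003, -1.0]]
wrist_force: [6.4, -0.1, 1.2]
width: 0.0091
finger_force: 26.5
```

Emit:
move_arm(
  deltas=[
    [[0, 0, 0, 0, 0, 0, 36], [0, 0, 0, 0, 0, 0, 36], [0, 0, 0, 0, 0, 0, 36], [0, 0, 0, 0, 0, 0, 36]],
  ],
)

```text
t: 8.1
tcp_pos: [0.6079, -0.125, 0.1352]
tool_rot: [[-0.086, 0.996, -0.004], [0.996, 0.086, 0.001], [0.001, -0.004, -1.0]]
wrist_force: [0.3, 0.1, -0.3]
width: 0.0357
finger_force: 0.0
```

Emit:
move_arm(
  deltas=[
    [[0, 0, 0.1, 0, 0, 0, 36], [0, 0, 0.2, 0, 0, 0, 36], [0, 0, 0.35, 0, 0, 0, 36], [0, 0, 0.5, 0, 0, 0, 36], [0.2, -0.1, 0.6, 0, 0, 0, 36], [0.4, -0.25, 0.6, 0, 0, 0, 36], [0.5, -0.4, 0.6, 0, 0, 0, 36], [0.5, -0.5, 0.6, 0, 0, 0, 36]],
  ],
)

```text
t: 8.77
tcp_pos: [0.7291, -0.2294, 0.2858]
tool_rot: [[-0.092, 0.996, 0.001], [0.996, 0.092, 0.003], [0.003, 0.002, -1.0]]
wrist_force: [1.5, 0.2, -0.1]
width: 0.0362
finger_force: 0.0
```

Emit:
move_arm(
  deltas=[
    [[0, -0.1, 0, 0, 0, 0, 36], [0, -0.25, 0, 0, 0, 0, 36], [0, -0.4, 0, 0, 0, 0, 36], [0, -0.55, 0, 0, 0, 0, 36], [0, -0.7, 0, 0, 0, 0, 36], [0, -0.8, 0, 0, 0, 0, 36], [0, -0.8, 0, 0, 0, 0, 36], [0, -0.8, 0, 0, 0, 0, 36]],
  ],
)

```text
t: 9.43
tcp_pos: [0.7234, -0.4356, 0.2844]
tool_rot: [[-0.081, 0.997, -0.003], [0.997, 0.081, -0.0], [0.0, -0.003, -1.0]]
wrist_force: [-1.4, 0.5, -0.2]
width: 0.036
finger_force: 0.0
```

```bash
python3 - <<'E'
from h import *
p,d=snap("scene","s5"); 
q,d=snap("top","t5")
a=cv2.resize(p[120:220,155:385],None,fx=3,fy=3);b=cv2.resize(q[165:265,135:365],None,fx=3,fy=3)
cv2.imwrite("pics/s5c.png",np.vstack([a,b])[...,::-1])
s=monitor.observe(); print(s["t"],s["tcp_pos"],s["wrist_force"])
E
```

```text
9.5333 [ 0.7260219  -0.43098206  0.28467336] [ 0.87527918  1.67989124 -0.54592422]
```

View pics/s5c.png

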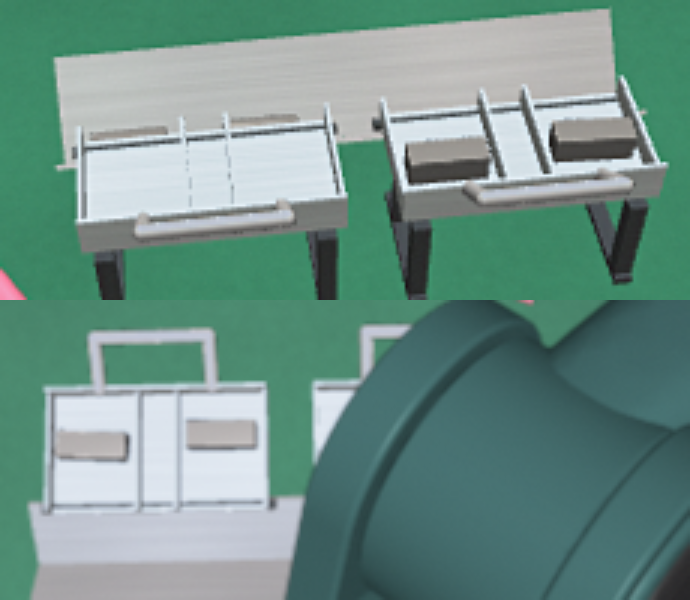

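The pin tray is flat and empty. Both pins show in the trough behind it at crop pixels (130,133) and (265,121), lying along the fold. I'll check their position with depth.

```bash
python3 - <<'E'
from h import *
X=np.load("pics/s5.npz")["X"]; F=np.array([.4535,-.137]);
for u0,u1,v0,v1 in[(184,212,160,167),(231,255,156,162)]:
    P=X[v0:v1,u0:u1].reshape(-1,3); a=.0772; ex=np.array([np.cos(a),np.sin(a)]);ey=np.array([-np.sin(a),np.cos(a)])
    x=(P[:,:2]-F)@ex; y=(P[:,:2]-F)@ey; m=(P[:,2]>.042)&(P[:,2]<.06)&(abs(x)<.02)
    print(m.sum(),"x",np.percentile(x[m],[5,50,95]).round(4),"y",np.percentile(y[m],[2,98]).round(3),"z",np.percentile(P[m,2],[5,50,95]).round(4),"slope",np.polyfit(y[m],x[m],1)[0].round(3))
s=monitor.observe(); print(s["t"],abs(np.array(s["qvel"])).max())
E
```

```text
157 x [-0.0171 -0.0123  0.0047] y [-0.081 -0.026] z [0.0435 0.0487 0.0547] slope 0.083
132 x [-0.0174 -0.0122  0.0044] y [0.019 0.066] z [0.0438 0.049  0.0543] slope 0.059
9.5333 0.023705998329945153
```

```bash
python3 -c "
from station import arm
print(arm.hand_in())"
```

```text
the job is handed in; nothing more can be done
None
```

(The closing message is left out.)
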